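# Draw the rack track out through the chest's hatch

### The arm

A 6-joint arm with a two-finger parallel gripper is mounted at the origin on the work surface. World frame = base frame: x ahead of the robot, y to its left, z up, the work surface at z = 0. Lengths are in m, angles in rad, forces in N, time in s.
With the tool pointing down it reaches from about 0.375 to 0.9 m from the base axis. Payload 3.1 kg.
Tool frame: the origin (TCP) lies midway between the tips of the shut fingers; the grasp point (between the pads) lies 19 mm behind it (manip.grasp_offset is the distance from the TCP to the grasp point, in m); z points along the fingers, y is the line along which they close (so a half turn about z gives the same grasp; the last joint's range is limited). The gripper opens to 85 mm and grips with 20 to 120 N. Pads are 22 mm wide; open, the fingers measure 114 mm over their backs; the gripper's body (76 mm by 85 mm) begins 54 mm behind the grasp point. The pads swing forward as they close: fully open they stand 13 mm farther back than shut.
Start: joints at [-1.335, 0.527, 1.433, -0, 1.181, -0.178], TCP at [0.252, -0.572, 0.231] pointing down, gripper open.
Joint ranges: [-3.08, 3.08], [-0.75, 2.2], [0.22, 2.44], [-1.43, 4.57], [0, 2.65], [-2.85, 2.85]. Speed limits (rad/s): [2.79, 2.79, 3.14, 3.14, 3.14, 3.14].

### API

Orientations are given as a unit quaternion [x, y, z, w].
In Python, from station import sensors, cams, order, manip gives the robot as it stands.
- The arm moves only by the tool move_arm, never from a script. Its argument "targets" is a list of rows, each an object of numbers: "dx", "dy", "dz": the shift along the world's x, y, z normalised to -1 to 1, where 1 is 25 mm; "rx", "ry", "rz": the turn, a rotation vector about the world's x, y, z normalised to -1 to 1, where 1 is 30 degrees. A call has exactly 10 rows; each row shifts and turns the commanded pose from where the row before left it; what a row does not reach is not made up. A row lasts 1/8 s, in which the tool goes at most 62.5 mm and 10.7 degrees, less where a joint would pass 70% of its speed; a pose out of reach is approached as far as the arm can. A call with a number of a shift or a turn outside -1 to 1 is refused whole. A call with a gripper value outside its range is refused whole. "claw" is the opening in per cent of the stroke, from 0 (shut) to 100 (fully open), set as the call begins (left out, the last holds). The fingers move at their own pace and stop on an object; "newtons" is the grip in N (left out, the last holds). Time passes only in rows, so rows that do not move let the fingers close, or fill a call up. It gives the time, the measured TCP pose, the force, the opening and the grip force at its end, in the units of the state.
- sensors.sense(): the state, without advancing time (a new reading comes with each control period).
- cams.snapshot(name): name is "scene" or "top"; returns the picture (384x512x3 uint8, red, green, blue); there is no depth.
- cams.camera_model(name): a dict with "fx", "fy", "cx", "cy" (pixels), "extrinsics" (4x4, takes a point from world to camera coordinates). Camera axes: x right, y down, z forward; pixel columns grow to the right and rows downward; lengths in m; the calibration is good to about 2 mm. A picture is of the moment at which its call begins. camera_model takes no time and is no camera call.
- order.sign_off(): hands the job in; it is judged then, once.
The state is a dict: "t": time; "q": joint angles; "qd": joint speeds; "tau": joint torques, N m; "tcp_pos": TCP position; "tool_rot": TCP orientation; "force": force on the tool from outside, world axes, zero at the start; "ft_torque": the same for the moment, N m; "finger_gap": opening from 0.0 (shut) to 1.0 (fully open); "gripper_force": force on a finger pad.
Only numpy, scipy, OpenCV 4.12 (cv2) and the standard library are available. Lean on these libraries where they do the work, as an engineer would, in place of code of your own. Each camera call takes 0.05 s, during which the arm holds its last target. There are 200 camera calls.

### The job

A wooden rack track is lying in the pine track chest and is longer than the open hatch in the top, so it will not come out level. Pick it up, ease one end back under a lid board, tip the other end up through the hatch and draw the track out without forcing it against the screwed-down lid boards or disturbing the toys standing around. Finish still holding it in the gripper, level with its teeth up and at rest over the chest, the whole track about 10 cm above the lid boards.

Things in the scene. Friction and masses are not known exactly. Their poses are not given: they have to be found in the camera images.
- chest: Pine chest with a green lined floor, fixed on the table: outside 194 (its x) x 418 mm (its y), 74 mm high over the lid boards. Origin at the centre of its underside, z up. Inside 176 x 400 mm; floor top 8 mm, lid undersides 66 mm, lid tops 74 mm above the origin; walls 9 mm thick, 66 mm high. Inside, the chest runs on 115 mm under each lid board.
- board_left: Pine lid board screwed on the chest's +y end, with brass screws, 194 x 124 x 8 mm; origin at the centre of its underside, which is 66 mm above the table; covers chest y 85 to 209 mm.
- board_right: The same lid board on the chest's -y end, covering chest y -209 to -85 mm.
- hatch (a point): Centre of the hatch, level with the tops of the lid boards (74 mm above the table). The hatch is the open 170 mm gap between the two lid boards, from y -85 to +85 mm in the chest's frame, over the chest's whole width.
- track: Loose brown wooden track, 65 to 115 g, flat on the chest floor roughly along chest y, teeth up; one or both ends hidden under the lid boards. Wood 216 long (x) x 40 wide (y) x 12 mm thick; a black toothed rack 8 mm wide on top rises to 17 mm. Red marks on the top, 20 mm long, are centred on its mid length. Pinch it across its width in the hatch. Origin: centre of the underside, z up through the teeth.
- peg_end (a point): Tip of the round-headed wooden peg, 13 mm wide, on the track's +x end, at (124, 0, 6) mm in the track's frame; at the start this end points roughly to chest +y.
- socket_end (a point): The track's other end, without a peg, at (-108, 0, 6) mm in the track's frame.
- car: Bystander: loose teal plastic mountain railway car, 100 x 36 mm, 53 mm high (pantograph to 63); origin at the centre of its underside. Leave it standing where it is.
- globe: Bystander: loose opal glass mini globe lamp shade, 86 mm wide, 87 mm high, standing on its 54 mm collar; origin at the centre of its underside. Leave it standing where it is.
- booth: Bystander: loose grey plastic ticket booth, 66 x 72 mm, 95 mm high; origin at the centre of its underside. Leave it standing where it is.
- tub: Bystander: loose round clear plastic parts tub with an orange twist cap, 82 mm wide, 65 mm high; origin at the centre of its underside. Leave it standing where it is.
Things that resemble listed ones, but are neither listed nor needed, are in the scene too. Several things have the shape of the track; the one meant has the colours described above.

How it is judged:
By the outcome, as a careful person would: the job done as asked, in the order asked, and still so for the second after the job is handed in, while the arm keeps its last pose, push and grip.
It also fails if it takes over 40 s, if anything falls off the work surface, if the arm or the gripper's body presses on something with over 40 N, if the wrist force passes 120 N, or if a joint passes its speed limit or range.

## Working session

There is one attempt and no reset: what is moved stays moved. The work goes in short steps, Python scripts to look and compute and a tool call to move; the robot and the scene stay as the last step left them, time stands still between calls to the robot, and variables do not carry over. Pictures are saved under pics/ and viewed, at most 10 in all, crops included, and the job is handed in when it is done.

Besides the shell and the picture viewer there is one more tool, called after "Request:" as a command line: name --argument value ..., lists and objects as JSON in quotes. move_arm: Moves the arm, as the interface text tells. Scaled input: -1 to 1 covers 25 mm each way for a shift and 30 degrees each way for a turn. Its arguments: {"type":"object","properties":{"targets":{"type":"array"},"claw":{"type":"number"},"newtons":{"type":"number"}},"required":["targets"]}

```bash
ls; mkdir -p pics; python3 - <<'E'
from station import sensors,cams,order,manip
import cv2,numpy as np
for n in("scene","top"):
    cv2.imwrite(f"pics/{n}0.png",cams.snapshot(n)[:,:,::-1])
    m=cams.camera_model(n);print(n,m["fx"],m["fy"],m["cx"],m["cy"]);print(np.round(m["extrinsics"],3))
s=sensors.sense();print(s);print(manip.grasp_offset)
E
```

```text
pics
scene 349.6891622825915 349.6891622825915 251.54089460129327 186.37628397099482
[[-0.036  0.999 -0.004 -0.016]
 [ 0.691  0.022 -0.722 -0.322]
 [-0.722 -0.029 -0.691  1.462]
 [ 0.     0.     0.     1.   ]]
top 404.66633198718466 404.66633198718466 255.17866600705818 194.03000845641515
[[ 1.200e-02 -1.000e+00  2.000e-03  1.700e-02]
 [-9.990e-01 -1.200e-02 -4.900e-02  5.600e-01]
 [ 4.900e-02 -1.000e-03 -9.990e-01  1.034e+00]
 [ 0.000e+00  0.000e+00  0.000e+00  1.000e+00]]
{'t': 0.1, 'q': array([-1.33449539e+00,  5.28411100e-01,  1.43373406e+00, -4.85938381e-06,
        1.18140696e+00, -1.78512916e-01]), 'qd': array([ 0.00207953, -0.00226714, -0.0034761 , -0.00114965,  0.00046838,
        0.00068131]), 'tau': array([-5.37742471e-04, -4.43304563e+01, -1.78586715e+01, -1.81016558e-04,
        3.90957110e-03,  1.32532543e-05]), 'tcp_pos': array([ 0.25175695, -0.57136934,  0.23042094]), 'tool_rot': array([ 9.78567518e-01,  2.05923899e-01, -3.05504449e-05, -9.79259328e-04]), 'force': array([ 0.32179399, -0.12421276, -0.19069206]), 'ft_torque': array([-0.02645735,  0.00379636,  0.05966193]), 'gripper_force': 0.0, 'finger_gap': 0.9994360834577093}
0.0187
```

View pics/scene0.png

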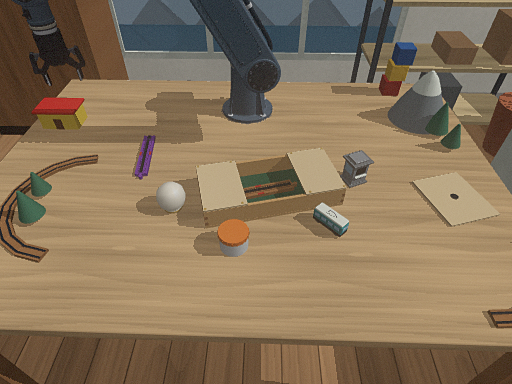

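View pics/top0.png

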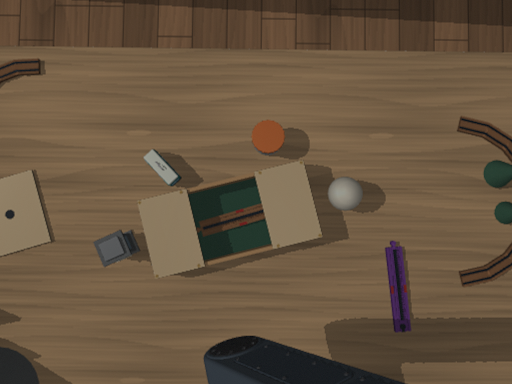

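The scene and top views show the chest in the middle, with the brown track and its red marks at top (240,217) and scene (270,187).

Things that could be mistaken for it:
- Purple track: top (398,288), scene (145,157).
- Brown curved tracks: top (490,130), (490,270) and (15,70).

I choose the brown one in the chest.

```bash
python3 - <<'E'
import cv2,numpy as np
a=cv2.imread("pics/top0.png")[150:285,130:330];b=cv2.imread("pics/scene0.png")[140:230,190:350]
a=cv2.resize(a,None,fx=4,fy=4,interpolation=cv2.INTER_CUBIC)
cv2.imwrite("pics/ctop.png",a)
cv2.imwrite("pics/csc.png",cv2.resize(b,None,fx=5,fy=5,interpolation=cv2.INTER_CUBIC))
E
```

```text
(no output)
```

View pics/ctop.png

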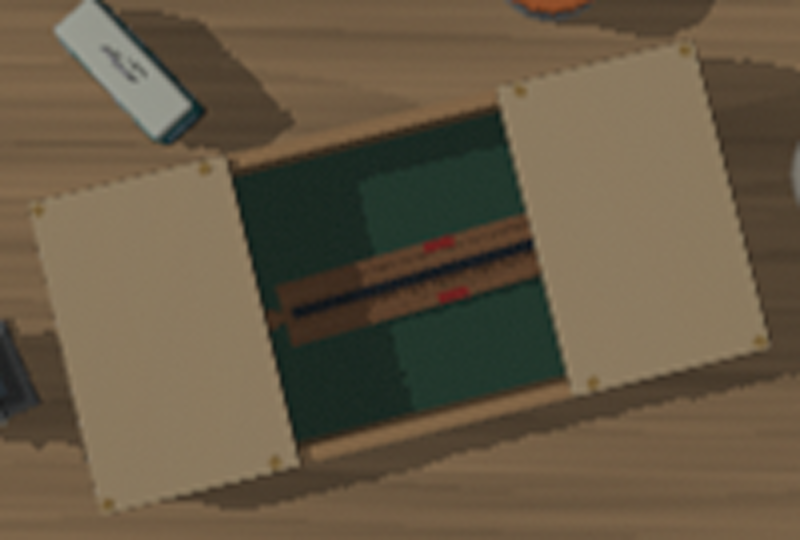

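View pics/csc.png

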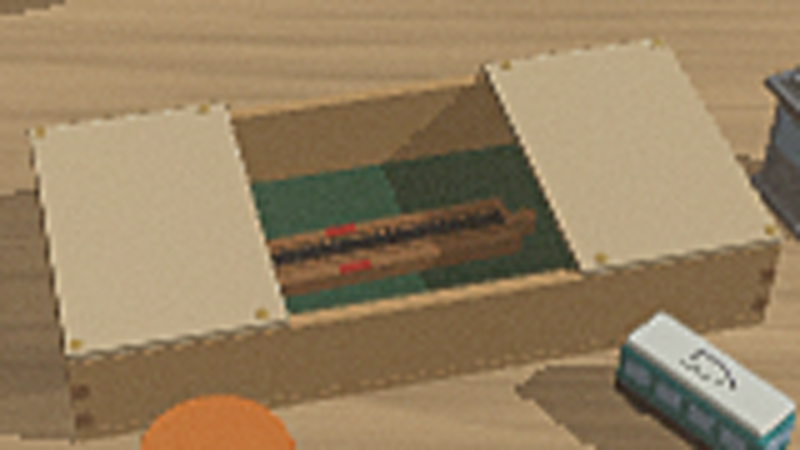

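The crops confirm the brown track with black rack and two red marks: ctop (438,244) and (453,295). The peg points to the left board, world +y, at scene crop (535,215). The socket end is hidden under the right board. Next I triangulate from both views.

```bash
cat > h.py <<'E'
import numpy as np,cv2
from station import cams,sensors
def P(n):
    m=cams.camera_model(n);K=np.array([[m["fx"],0,m["cx"]],[0,m["fy"],m["cy"]],[0,0,1]]);return K@np.array(m["extrinsics"])[:3]
def tri(t,s):
    X=cv2.triangulatePoints(P("top"),P("scene"),np.float64(t).reshape(2,1),np.float64(s).reshape(2,1))[:,0];return X[:3]/X[3]
def plane(n,uv,z):
    p=P(n);A=np.c_[p[:,0],p[:,1],p[:,2]*z+p[:,3]];w=np.linalg.solve(A,[*uv,1.]);return w[:2]/w[2]
def redmarks(im,roi):
    x0,y0,x1,y1=roi;c=im[y0:y1,x0:x1].astype(int);m=((c[:,:,0]>90)&(c[:,:,0]>2.2*c[:,:,1])).astype(np.uint8)
    n,_,st,ce=cv2.connectedComponentsWithStats(m);return [(np.round(ce[i]+[x0,y0],2),st[i,4]) for i in range(1,n) if st[i,4]>3]
E
python3 - <<'E'
from h import *
T=lambda a:np.array(a)/4+[130-.375,150-.375]
S=lambda a:np.array(a)/5+[190-.4,140-.4]
np.set_printoptions(precision=4,suppress=True)
c=[]
for n,t,s in [("L if",(228,157),(578,272)),("L ib",(298,463),(485,65)),("R if",(498,90),(287,320)),("R ib",(572,396),(230,105)),("L of",(32,205),(778,240)),("L ob",(108,512),(655,38)),("R of",(692,42),(70,355)),("R ob",(768,347),(32,130)),("red f",(438,244),(355,267)),("red b",(453,295),(340,230))]:
    print(n,tri(T(t),S(s)),plane("top",T(t),.074 if n[0]!="r" else .02))
a=cv2.imread("pics/top0.png")[:,:,::-1];b=cv2.imread("pics/scene0.png")[:,:,::-1]
rt=redmarks(a,(200,190,275,250));rs=redmarks(b,(240,170,300,200));print(rt,rs)
for r in rt: print("red top",plane("top",r[0],.02))
for r in rs: print("red sc",plane("scene",r[0],.02))
print("pegend corners",plane("top",T((277,287)),.02),plane("top",T((292,347)),.02),"peg tip sc",plane("scene",S((535,215)),.018))
for n,t,z in [("car",T((130,70)),.053),("tub",(268,137),.065),("globe",(345,194),.05),("booth",(117,247),.095)]:print(n,plane("top",t,z))
E
```

```text
L if [0.5672 0.1909 0.0724] [0.5672 0.1918]
L ib [0.3825 0.1445 0.0753] [0.3824 0.1457]
R if [0.6104 0.0266 0.0725] [0.6102 0.0275]
R ib [ 0.4244 -0.0195  0.0721] [ 0.4246 -0.0196]
L of [0.5364 0.3096 0.0719] [0.5364 0.3105]
L ob [0.352  0.2575 0.0767] [0.3516 0.2598]
R of [ 0.6413 -0.0912  0.0733] [ 0.6412 -0.0909]
R ob [ 0.4558 -0.139   0.0747] [ 0.4556 -0.1382]
red f [0.5161 0.0637 0.0214] [0.5161 0.065 ]
red b [0.4836 0.0537 0.0215] [0.4835 0.0549]
[(array([239.24, 210.65]), np.int32(17)), (array([243., 223.]), np.int32(15))] [(array([257.57, 185.57]), np.int32(7)), (array([260.67, 192.89]), np.int32(9))]
red top [0.516  0.0647]
red top [0.4845 0.0546]
red sc [0.482 0.052]
red sc [0.5143 0.0623]
pegend corners [0.4873 0.1678] [0.4491 0.1575] peg tip sc [0.4623 0.1755]
car [0.6221 0.2576]
tub [ 0.699  -0.0058]
globe [ 0.5606 -0.2003]
booth [0.4258 0.3505]
```

Request:
move_arm --targets '[{"dx": 0.317,"dy": 0.885,"rz": 0.093},{"dx": 0.317,"dy": 0.885,"rz": 0.093},{"dx": 0.317,"dy": 0.885,"rz": 0.093},{"dx": 0.317,"dy": 0.885,"rz": 0.093},{"dx": 0.317,"dy": 0.885,"rz": 0.093},{"dx": 0.317,"dy": 0.885,"rz": 0.093},{"dx": 0.317,"dy": 0.885,"rz": 0.093},{"dx": 0.317,"dy": 0.885,"rz": 0.093},{"dx": 0.317,"dy": 0.885,"rz": 0.093},{"dx": 0.317,"dy": 0.885,"rz": 0.093}]' --claw 80 --newtons 60

```text
schema error: expected keys dx, dy, dz, rx, ry, rz
```

Request:
move_arm --targets '[{"dx": 0.317,"dy": 0.885,"rz": 0.093},{"dx": 0.317,"dy": 0.885,"rz": 0.093},{"dx": 0.317,"dy": 0.885,"rz": 0.093},{"dx": 0.317,"dy": 0.885,"rz": 0.093},{"dx": 0.317,"dy": 0.885,"rz": 0.093},{"dx": 0.317,"dy": 0.885,"rz": 0.093},{"dx": 0.317,"dy": 0.885,"rz": 0.093},{"dx": 0.317,"dy": 0.885,"rz": 0.093},{"dx": 0.317,"dy": 0.885,"rz": 0.093},{"dx": 0.317,"dy": 0.885,"rz": 0.093}]'

```text
schema error: expected keys dx, dy, dz, rx, ry, rz
```

Request:
move_arm --targets '[{"dx": 0.317,"dy": 0.885,"rz": 0.093,"dz": -0.3},{"dx": 0.317,"dy": 0.885,"rz": 0.093,"dz": -0.3},{"dx": 0.317,"dy": 0.885,"rz": 0.093,"dz": -0.3},{"dx": 0.317,"dy": 0.885,"rz": 0.093,"dz": -0.3},{"dx": 0.317,"dy": 0.885,"rz": 0.093,"dz": -0.3},{"dx": 0.317,"dy": 0.885,"rz": 0.093,"dz": -0.3},{"dx": 0.317,"dy": 0.885,"rz": 0.093,"dz": -0.3},{"dx": 0.317,"dy": 0.885,"rz": 0.093,"dz": -0.3},{"dx": 0.317,"dy": 0.885,"rz": 0.093,"dz": -0.3},{"dx": 0.317,"dy": 0.885,"rz": 0.093,"dz": -0.3}]'

```text
schema error: expected keys dx, dy, dz, rx, ry, rz
```

```bash
cat > st.py <<'E'
from h import *
from scipy.spatial.transform import Rotation as R
s=sensors.sense();Rm=R.from_quat(s["tool_rot"]).as_matrix()
np.set_printoptions(precision=4,suppress=True)
print(s["t"],s["tcp_pos"],"\nz",Rm[:,2],"y",Rm[:,1],"yaw y",np.degrees(np.arctan2(Rm[1,1],Rm[0,1])),"\nF",s["force"],s["ft_torque"],"gap",s["finger_gap"],s["gripper_force"],"q",s["q"])
E
python3 st.py
```

```text
0.1 [ 0.2518 -0.5714  0.2304] 
z [-0.0005  0.0019 -1.    ] y [ 0.403  -0.9152 -0.0019] yaw y -66.23279228712154 
F [ 0.3218 -0.1242 -0.1907] [-0.0265  0.0038  0.0597] gap 0.9994360834577093 0.0 q [-1.3345  0.5284  1.4337 -0.      1.1814 -0.1785]
```

All six keys are needed in each row.

Request:
move_arm --targets '[{"dx": 0.317,"dy": 0.885,"dz": 0,"rx": 0,"ry": 0,"rz": 0.093},{"dx": 0.317,"dy": 0.885,"dz": 0,"rx": 0,"ry": 0,"rz": 0.093},{"dx": 0.317,"dy": 0.885,"dz": 0,"rx": 0,"ry": 0,"rz": 0.093},{"dx": 0.317,"dy": 0.885,"dz": 0,"rx": 0,"ry": 0,"rz": 0.093},{"dx": 0.317,"dy": 0.885,"dz": 0,"rx": 0,"ry": 0,"rz": 0.093},{"dx": 0.317,"dy": 0.885,"dz": 0,"rx": 0,"ry": 0,"rz": 0.093},{"dx": 0.317,"dy": 0.885,"dz": 0,"rx": 0,"ry": 0,"rz": 0.093},{"dx": 0.317,"dy": 0.885,"dz": 0,"rx": 0,"ry": 0,"rz": 0.093},{"dx": 0.317,"dy": 0.885,"dz": 0,"rx": 0,"ry": 0,"rz": 0.093},{"dx": 0.317,"dy": 0.885,"dz": 0,"rx": 0,"ry": 0,"rz": 0.093}]' --claw 80 --newtons 60

```text
t: 1.35
tcp_pos: [0.3317, -0.3493, 0.2314]
tool_rot: [0.899, 0.437, 0.0, 0.0]
force: [-0.1, -0.9, 0.0]
finger_gap: 0.795
gripper_force: 0.0
```

```bash
python3 st.py
```

```text
1.35 [ 0.3317 -0.3493  0.2314] 
z [ 0.0001 -0.0002 -1.    ] y [ 0.7864 -0.6177  0.0002] yaw y -38.14567399943821 
F [-0.1228 -0.9437  0.0076] [0.026  0.0336 0.0228] gap 0.7953381839092266 0.0 q [-1.0437  0.3355  1.7828  0.      1.023  -0.378 ]
```

Tracking well.

Request:
move_arm --targets '[{"dx": 0.317,"dy": 0.885,"dz": 0,"rx": 0,"ry": 0,"rz": 0.093},{"dx": 0.317,"dy": 0.885,"dz": 0,"rx": 0,"ry": 0,"rz": 0.093},{"dx": 0.317,"dy": 0.885,"dz": 0,"rx": 0,"ry": 0,"rz": 0.093},{"dx": 0.317,"dy": 0.885,"dz": 0,"rx": 0,"ry": 0,"rz": 0.093},{"dx": 0.317,"dy": 0.885,"dz": 0,"rx": 0,"ry": 0,"rz": 0.093},{"dx": 0.317,"dy": 0.885,"dz": 0,"rx": 0,"ry": 0,"rz": 0.093},{"dx": 0.317,"dy": 0.885,"dz": 0,"rx": 0,"ry": 0,"rz": 0.093},{"dx": 0.317,"dy": 0.885,"dz": 0,"rx": 0,"ry": 0,"rz": 0.093},{"dx": 0.317,"dy": 0.885,"dz": 0,"rx": 0,"ry": 0,"rz": 0.093},{"dx": 0.317,"dy": 0.885,"dz": 0,"rx": 0,"ry": 0,"rz": 0.093}]'

```text
t: 2.6
tcp_pos: [0.4106, -0.128, 0.2314]
tool_rot: [0.767, 0.641, 0.0, 0.0]
force: [-0.1, -0.7, -0.5]
finger_gap: 0.805
gripper_force: 0.0
```

Request:
move_arm --targets '[{"dx": 0.317,"dy": 0.885,"dz": -0.3,"rx": 0,"ry": 0,"rz": 0.093},{"dx": 0.317,"dy": 0.885,"dz": -0.3,"rx": 0,"ry": 0,"rz": 0.093},{"dx": 0.317,"dy": 0.885,"dz": -0.3,"rx": 0,"ry": 0,"rz": 0.093},{"dx": 0.317,"dy": 0.885,"dz": -0.3,"rx": 0,"ry": 0,"rz": 0.093},{"dx": 0.317,"dy": 0.885,"dz": -0.3,"rx": 0,"ry": 0,"rz": 0.093},{"dx": 0.317,"dy": 0.885,"dz": -0.3,"rx": 0,"ry": 0,"rz": 0.093},{"dx": 0.317,"dy": 0.885,"dz": -0.3,"rx": 0,"ry": 0,"rz": 0.093},{"dx": 0.317,"dy": 0.885,"dz": -0.3,"rx": 0,"ry": 0,"rz": 0.093},{"dx": 0.317,"dy": 0.885,"dz": -0.3,"rx": 0,"ry": 0,"rz": 0.093},{"dx": 0.317,"dy": 0.885,"dz": -0.3,"rx": 0,"ry": 0,"rz": 0.093}]'

```text
t: 3.85
tcp_pos: [0.4896, 0.0932, 0.1562]
tool_rot: [0.59, 0.807, 0.0, 0.0]
force: [0.3, 0.2, -0.7]
finger_gap: 0.798
gripper_force: 0.0
```

```bash
python3 st.py
```

```text
3.85 [0.4896 0.0932 0.1562] 
z [ 0.0004 -0.     -1.    ] y [0.9529 0.3034 0.0003] yaw y 17.662382444462544 
F [ 0.2624  0.1724 -0.6922] [-0.071 -0.034  0.026] gap 0.7980676196141477 0.0 q [-0.0364  0.4728  1.8215 -0.      0.8469 -0.3446]
```

Request:
move_arm --targets '[{"dx": 0,"dy": 0,"dz": -0.7,"rx": 0,"ry": 0,"rz": 0},{"dx": 0,"dy": 0,"dz": -0.7,"rx": 0,"ry": 0,"rz": 0},{"dx": 0,"dy": 0,"dz": -0.7,"rx": 0,"ry": 0,"rz": 0},{"dx": 0,"dy": 0,"dz": -0.7,"rx": 0,"ry": 0,"rz": 0},{"dx": 0,"dy": 0,"dz": -0.6,"rx": 0,"ry": 0,"rz": 0},{"dx": 0,"dy": 0,"dz": -0.6,"rx": 0,"ry": 0,"rz": 0},{"dx": 0,"dy": 0,"dz": -0.6,"rx": 0,"ry": 0,"rz": 0},{"dx": 0,"dy": 0,"dz": -0.5,"rx": 0,"ry": 0,"rz": 0},{"dx": 0,"dy": 0,"dz": -0.3,"rx": 0,"ry": 0,"rz": 0},{"dx": 0,"dy": 0,"dz": -0.1,"rx": 0,"ry": 0,"rz": 0}]'

```text
t: 5.1
tcp_pos: [0.4895, 0.0917, 0.0183]
tool_rot: [0.592, 0.806, -0.0, -0.0]
force: [0.5, -0.2, -0.3]
finger_gap: 0.805
gripper_force: 0.0
```

```bash
python3 - <<'E'
from h import *
a=cams.snapshot("scene")[120:230,180:360,::-1];b=cams.snapshot("top")[150:285,130:330,::-1]
a=cv2.resize(a,(540,330),interpolation=cv2.INTER_CUBIC);b=cv2.resize(b,(400,270),interpolation=cv2.INTER_CUBIC)
o=np.zeros((600,540,3),np.uint8);o[:330]=a;o[330:,:400]=b;cv2.imwrite("pics/g1.png",o)
E
python3 st.py
```

```text
5.2 [0.4897 0.0918 0.0187] 
z [-0.0001 -0.     -1.    ] y [ 0.9539  0.3001 -0.0001] yaw y 17.46483677560855 
F [-0.1502  0.1649  0.5761] [-0.0176 -0.0329  0.0213] gap 0.7988784473810174 0.0 q [-0.0395  0.7297  1.8966 -0.      0.5153 -0.3443]
```

View pics/g1.png

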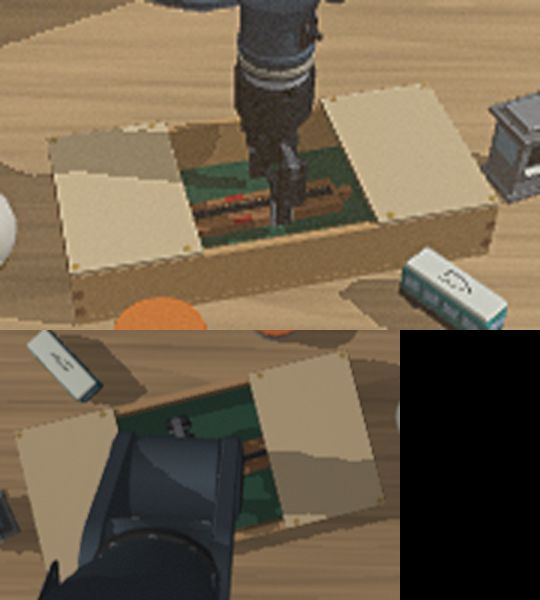

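The fingers straddle the track between the red marks and the peg: front finger at (285,215), track from (200,215) to (350,195). I'll lower 10 mm and close.

Request:
move_arm --targets '[{"dx": 0,"dy": 0,"dz": -0.2,"rx": 0,"ry": 0,"rz": 0},{"dx": 0,"dy": 0,"dz": -0.2,"rx": 0,"ry": 0,"rz": 0},{"dx": 0,"dy": 0,"dz": 0,"rx": 0,"ry": 0,"rz": 0},{"dx": 0,"dy": 0,"dz": 0,"rx": 0,"ry": 0,"rz": 0},{"dx": 0,"dy": 0,"dz": 0,"rx": 0,"ry": 0,"rz": 0},{"dx": 0,"dy": 0,"dz": 0,"rx": 0,"ry": 0,"rz": 0},{"dx": 0,"dy": 0,"dz": 0,"rx": 0,"ry": 0,"rz": 0},{"dx": 0,"dy": 0,"dz": 0,"rx": 0,"ry": 0,"rz": 0},{"dx": 0,"dy": 0,"dz": 0,"rx": 0,"ry": 0,"rz": 0},{"dx": 0,"dy": 0,"dz": 0,"rx": 0,"ry": 0,"rz": 0}]' --claw 20 --newtons 60

```text
t: 6.45
tcp_pos: [0.49, 0.0918, 0.0107]
tool_rot: [0.592, 0.806, 0.001, 0.001]
force: [-2.1, 0.4, 16.9]
finger_gap: 0.45
gripper_force: 58.7
```

```bash
python3 st.py
```

```text
6.45 [0.49   0.0918 0.0107] 
z [ 0.0019 -0.     -1.    ] y [0.954  0.2997 0.0018] yaw y 17.442537148089674 
F [-2.0783  0.4262 16.8716] [-0.063   0.4449 -0.0529] gap 0.45030531378362015 58.6504590511322 q [-0.0394  0.7457  1.8987  0.0001  0.4952 -0.344 ]
```

The fingers touch the floor lightly at 17 N, with a firm grip at a 0.45 gap. Next I lift level, then ease the socket end back under the right board by about 28 mm.

Request:
move_arm --targets '[{"dx": 0,"dy": 0,"dz": 0.2,"rx": 0,"ry": 0,"rz": 0},{"dx": 0,"dy": 0,"dz": 0.2,"rx": 0,"ry": 0,"rz": 0},{"dx": 0,"dy": 0,"dz": 0.2,"rx": 0,"ry": 0,"rz": 0},{"dx": 0,"dy": 0,"dz": 0,"rx": 0,"ry": 0,"rz": 0},{"dx": 0.05,"dy": -0.2,"dz": 0,"rx": 0,"ry": 0,"rz": 0},{"dx": 0.05,"dy": -0.2,"dz": 0,"rx": 0,"ry": 0,"rz": 0},{"dx": 0.05,"dy": -0.2,"dz": 0,"rx": 0,"ry": 0,"rz": 0},{"dx": 0.05,"dy": -0.2,"dz": 0,"rx": 0,"ry": 0,"rz": 0},{"dx": 0.05,"dy": -0.2,"dz": 0,"rx": 0,"ry": 0,"rz": 0},{"dx": 0.03,"dy": -0.1,"dz": 0,"rx": 0,"ry": 0,"rz": 0}]'

```text
t: 7.7
tcp_pos: [0.4968, 0.0638, 0.0238]
tool_rot: [0.592, 0.806, 0.0, 0.0]
force: [-0.2, -0.1, -0.2]
finger_gap: 0.446
gripper_force: 60.7
```

```bash
python3 - <<'E'
from h import *
a=cams.snapshot("scene")[120:230,180:360,::-1]
cv2.imwrite("pics/g2.png",cv2.resize(a,(720,440),interpolation=cv2.INTER_CUBIC))
E
python3 st.py
```

```text
7.75 [0.4969 0.0637 0.0238] 
z [ 0.0003 -0.0001 -1.    ] y [0.954  0.2997 0.0002] yaw y 17.4378629385571 
F [ 0.21   -0.6704 -1.2945] [0.0499 0.009  0.0393] gap 0.44603545497285124 60.730034708976746 q [-0.0958  0.7208  1.8887 -0.0001  0.5318 -0.4001]
```

View pics/g2.png

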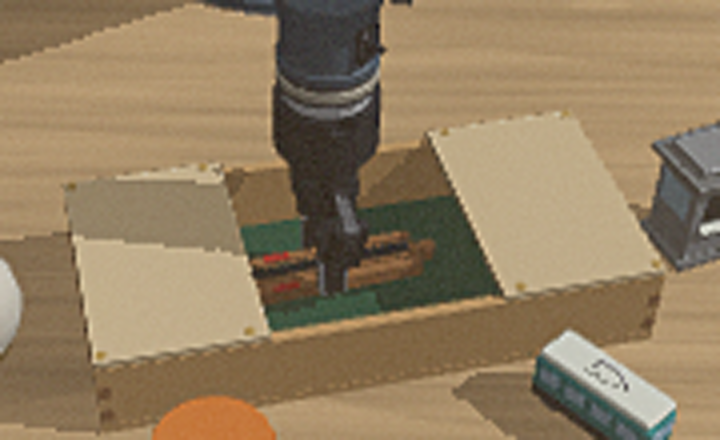

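The track is held level. Its peg at (430,245) is clear of the left board, and the socket end is under the right board. Next I tip the peg end up.

Request:
move_arm --targets '[{"dx": 0,"dy": 0,"dz": 0.155,"rx": 0.064,"ry": 0.02,"rz": 0},{"dx": 0,"dy": 0,"dz": 0.155,"rx": 0.064,"ry": 0.02,"rz": 0},{"dx": 0,"dy": 0,"dz": 0.155,"rx": 0.064,"ry": 0.02,"rz": 0},{"dx": 0,"dy": 0,"dz": 0.155,"rx": 0.064,"ry": 0.02,"rz": 0},{"dx": 0,"dy": 0,"dz": 0.155,"rx": 0.064,"ry": 0.02,"rz": 0},{"dx": 0,"dy": 0.02,"dz": 0.19,"rx": 0.064,"ry": 0.02,"rz": 0},{"dx": 0,"dy": 0.02,"dz": 0.19,"rx": 0.064,"ry": 0.02,"rz": 0},{"dx": 0,"dy": 0.02,"dz": 0.19,"rx": 0.064,"ry": 0.02,"rz": 0},{"dx": 0,"dy": 0,"dz": 0,"rx": 0,"ry": 0,"rz": 0},{"dx": 0,"dy": 0,"dz": 0,"rx": 0,"ry": 0,"rz": 0}]'

```text
t: 9.0
tcp_pos: [0.4964, 0.0659, 0.0574]
tool_rot: [0.586, 0.798, 0.083, -0.113]
force: [0.5, 0.2, -0.4]
finger_gap: 0.447
gripper_force: 60.7
```

```bash
python3 - <<'E'
from h import *
a=cams.snapshot("scene")[120:230,180:360,::-1]
cv2.imwrite("pics/g3.png",cv2.resize(a,(720,440),interpolation=cv2.INTER_CUBIC))
E
python3 st.py
```

```text
9.05 [0.4963 0.066  0.0573] 
z [-0.0832  0.2644 -0.9608] y [0.9538 0.3004 0.0001] yaw y 17.479609021198605 
F [-0.23    0.2795 -0.5676] [-0.166  -0.0446 -0.0008] gap 0.44558857157878357 60.726427137851715 q [-0.2386  0.6905  1.8312  0.3381  0.7971 -0.8024]
```

View pics/g3.png

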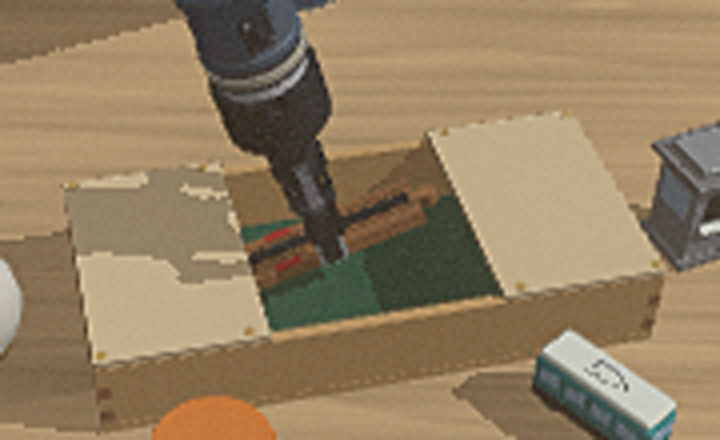

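The track is tilted 16° with no contact forces, and the peg at (440,190) is clear of the left board edge. Next I tip to 22° and draw it toward +y.

Request:
move_arm --targets '[{"dx": -0.03,"dy": 0.13,"dz": 0.19,"rx": 0.064,"ry": 0.02,"rz": 0},{"dx": -0.03,"dy": 0.13,"dz": 0.19,"rx": 0.064,"ry": 0.02,"rz": 0},{"dx": -0.03,"dy": 0.13,"dz": 0.19,"rx": 0.064,"ry": 0.02,"rz": 0},{"dx": -0.1,"dy": 0.41,"dz": 0.1,"rx": 0,"ry": 0,"rz": 0},{"dx": -0.1,"dy": 0.41,"dz": 0.1,"rx": 0,"ry": 0,"rz": 0},{"dx": -0.1,"dy": 0.41,"dz": 0.1,"rx": 0,"ry": 0,"rz": 0},{"dx": -0.08,"dy": 0.32,"dz": 0.07,"rx": 0,"ry": 0,"rz": 0},{"dx": -0.08,"dy": 0.32,"dz": 0.07,"rx": 0,"ry": 0,"rz": 0},{"dx": -0.08,"dy": 0.32,"dz": 0.07,"rx": 0,"ry": 0,"rz": 0},{"dx": -0.08,"dy": 0.32,"dz": 0.07,"rx": 0,"ry": 0,"rz": 0}]'

```text
t: 10.3
tcp_pos: [0.4788, 0.1388, 0.0863]
tool_rot: [0.581, 0.791, 0.114, -0.154]
force: [-0.1, -0.4, -0.5]
finger_gap: 0.446
gripper_force: 60.7
```

```bash
python3 - <<'E'
from h import *
a=cams.snapshot("scene")[110:230,170:360,::-1]
cv2.imwrite("pics/g4.png",cv2.resize(a,(760,480),interpolation=cv2.INTER_CUBIC))
E
python3 st.py
```

```text
10.35 [0.4781 0.1397 0.0865] 
z [-0.1134  0.3601 -0.926 ] y [0.9537 0.3007 0.0002] yaw y 17.50234864649267 
F [1.0268 0.7659 0.1964] [-0.105  -0.0455 -0.0042] gap 0.4507638079820469 60.72830468416214 q [-0.1541  0.6493  1.8451  0.455   0.8791 -0.7933]
```

View pics/g4.png

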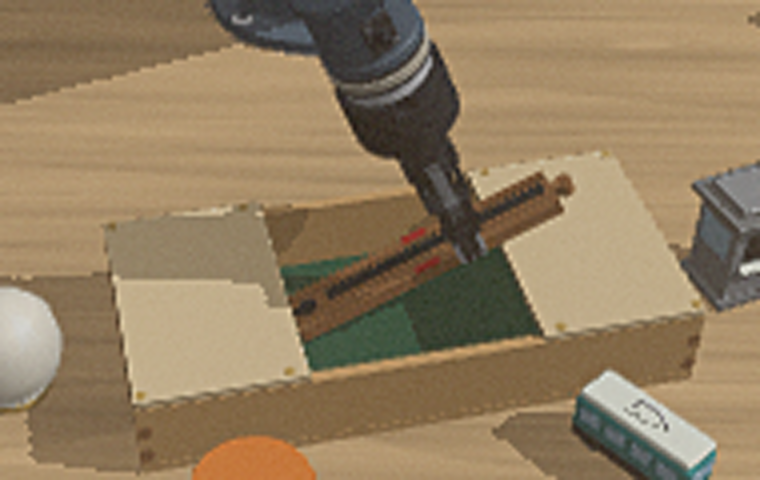

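The peg is at (565,185) above the left board, and the socket end is at about (300,320), just clear of the right board edge. I'll draw it a little further, then raise.

Request:
move_arm --targets '[{"dx": -0.06,"dy": 0.22,"dz": 0.06,"rx": 0,"ry": 0,"rz": 0},{"dx": -0.06,"dy": 0.22,"dz": 0.06,"rx": 0,"ry": 0,"rz": 0},{"dx": -0.03,"dy": 0.12,"dz": 0.1,"rx": 0,"ry": 0,"rz": 0},{"dx": 0,"dy": 0,"dz": 0.3,"rx": 0,"ry": 0,"rz": 0},{"dx": 0,"dy": 0,"dz": 0.6,"rx": 0,"ry": 0,"rz": 0},{"dx": 0,"dy": 0,"dz": 0.7,"rx": 0,"ry": 0,"rz": 0},{"dx": 0,"dy": 0,"dz": 0.7,"rx": 0,"ry": 0,"rz": 0},{"dx": 0,"dy": 0,"dz": 0.7,"rx": 0,"ry": 0,"rz": 0},{"dx": 0,"dy": 0,"dz": 0.6,"rx": 0,"ry": 0,"rz": 0},{"dx": 0,"dy": 0,"dz": 0.4,"rx": 0,"ry": 0,"rz": 0}]'

```text
t: 11.6
tcp_pos: [0.4754, 0.1521, 0.193]
tool_rot: [0.581, 0.791, 0.114, -0.154]
force: [0.5, 0.2, -0.4]
finger_gap: 0.441
gripper_force: 60.7
```

```bash
python3 st.py
```

```text
11.6 [0.4754 0.1521 0.193 ] 
z [-0.111   0.3593 -0.9266] y [0.954  0.2999 0.002 ] yaw y 17.44988998174104 
F [ 0.54    0.2499 -0.4067] [-0.2432 -0.0384 -0.0038] gap 0.4414090179657225 60.72840750217438 q [-0.1299  0.4619  1.779   0.3935  1.101  -0.6502]
```

Request:
move_arm --targets '[{"dx": 0.06,"dy": -0.2,"dz": -0.08,"rx": -0.1,"ry": -0.032,"rz": 0},{"dx": 0.06,"dy": -0.2,"dz": -0.08,"rx": -0.1,"ry": -0.032,"rz": 0},{"dx": 0.06,"dy": -0.2,"dz": -0.08,"rx": -0.1,"ry": -0.032,"rz": 0},{"dx": 0.06,"dy": -0.2,"dz": -0.1,"rx": -0.1,"ry": -0.032,"rz": 0},{"dx": 0.06,"dy": -0.2,"dz": -0.1,"rx": -0.1,"ry": -0.031,"rz": 0},{"dx": 0.06,"dy": -0.2,"dz": -0.1,"rx": -0.1,"ry": -0.031,"rz": 0},{"dx": 0.06,"dy": -0.16,"dz": -0.1,"rx": -0.1,"ry": -0.031,"rz": 0},{"dx": 0,"dy": 0,"dz": 0,"rx": 0,"ry": 0,"rz": 0},{"dx": 0,"dy": 0,"dz": 0,"rx": 0,"ry": 0,"rz": 0},{"dx": 0,"dy": 0,"dz": 0,"rx": 0,"ry": 0,"rz": 0}]'

```text
t: 12.85
tcp_pos: [0.4858, 0.1181, 0.1758]
tool_rot: [0.592, 0.806, 0.001, -0.001]
force: [0.2, 0.6, -0.5]
finger_gap: 0.446
gripper_force: 60.7
```

```bash
python3 - <<'E'
from h import *
a=cams.snapshot("scene")[80:270,130:390,::-1];b=cams.snapshot("top")
cv2.imwrite("pics/g5.png",cv2.resize(a,(780,570),interpolation=cv2.INTER_CUBIC))
E
python3 st.py
```

```text
12.95 [0.4858 0.118  0.1757] 
z [ 0.0004  0.0023 -1.    ] y [0.954  0.2999 0.0011] yaw y 17.45277101826935 
F [ 0.125   0.4473 -0.7606] [0.0321 0.0247 0.0017] gap 0.44656716251631084 60.73290914297104 q [ 0.013   0.4423  1.8007  0.003   0.8982 -0.2934]
```

View pics/g5.png

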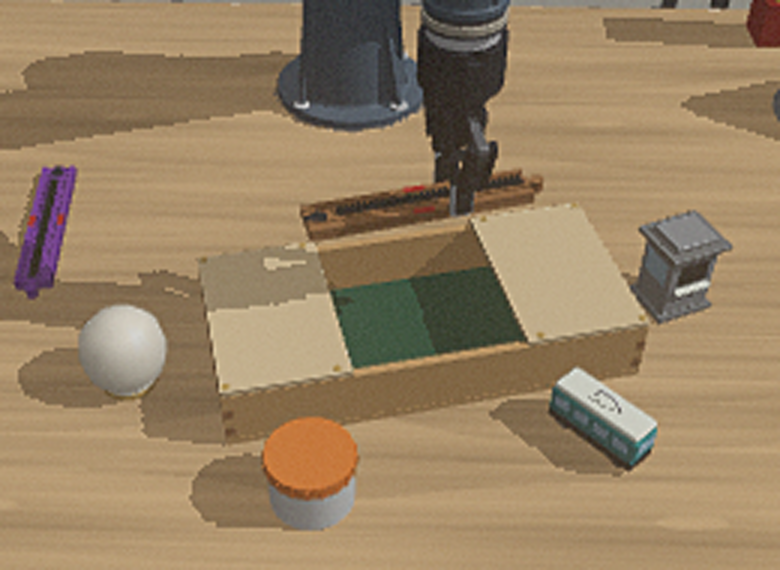

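The track is out and held level above the chest: socket (310,215), peg (540,183), red marks at about (420,199). All the bystanders are still standing. I'll check level and height by projecting the expected points.

```bash
python3 - <<'E'
from h import *
p=P("scene");d=np.array([-.2999,.954]);w=np.array([.954,.2999]);o=np.array([.4858,.118])-34e-3*d
f=lambda s,v,z:(lambda q:(q[:2]/q[2]-[130,80])*3+1)(p@[*(o+d*s+w*v),z,1])
for n,s,v,z in[("peg",.124,0,.179),("sock front top",-.108,.02,.185),("sock front bot",-.108,.02,.173),("sock back top",-.108,-.02,.185),("red f",0,.0165,.185),("red b",0,-.0165,.185)]:print(n,f(s,v,z))
for r in redmarks(cams.snapshot("scene"),(240,130,300,160)):print((r[0]-[130,80])*3+1)
E
```

```text
peg [544.76232634 183.78634949]
sock front top [312.50544336 233.09297496]
sock front bot [313.02356797 243.45809255]
sock back top [302.52491168 206.69595789]
red f [426.35809215 210.68541383]
red b [415.61367    189.82891819]
[413.5 188.5]
[424.  209.5]
```

```bash
python3 -c "
from station import order
print(order.sign_off())"
```

```text
the job is handed in; nothing more can be done
None
```

The job is handed in: the track came out through the hatch without forcing, and the gripper holds it level, teeth up and at rest about 10 cm above the lid boards, with all four toys still standing.

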